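# Feel the hinge play of two soap-shop price signs and reject the loose one

## Robot

A 6-joint arm with a two-finger parallel gripper is mounted at the origin on the work surface. World frame = base frame: x ahead of the robot, y to its left, z up, the work surface at z = 0. Lengths are in m, angles in rad, forces in N, time in s.
With the tool pointing down it reaches from about 0.325 to 0.9 m from the base axis. Payload 6.1 kg.
Tool frame: the origin (TCP) lies midway between the tips of the shut fingers; the grasp point (between the pads) lies 19 mm behind it; z points along the fingers, y is the line along which they close (so a half turn about z gives the same grasp; the last joint's range is limited). The gripper opens to 87 mm and grips with 3 to 60 N. Pads are 19 mm wide; open, the fingers measure 117 mm over their backs; the gripper's body (75 mm by 190 mm) begins 51 mm behind the grasp point.
Start: joints at [-1.301, 0.22, 1.526, -0, 1.395, -0.126], TCP at [0.241, -0.577, 0.223] pointing down, gripper open.
Joint ranges: [-2.98, 2.98], [-0.91, 2.08], [0.09, 2.57], [-1.24, 4.39], [0.2, 2.65], [-2.68, 2.68]. Speed limits (rad/s): [2.57, 2.57, 3.01, 3.14, 3.14, 3.14].

## Interface

Orientations are given as [roll, pitch, yaw] about the fixed x, y, z axes, in that order (R = Rz(yaw) Ry(pitch) Rx(roll)).
In Python, from plant import observe, cams, ticket gives the robot as it stands.
- The arm moves only by the tool carry_out, never from a script. Its arguments are lists of equal length, an entry for each row: "slide": the shift along the tool's x, y, z in cm, a list of three; "angular": the turn, a rotation vector about the tool's x, y, z in rad, a list of three; "gripper": the closure, from 0 (fully open) to 1 (shut). A call has 1 to 20 rows; each row shifts and turns the commanded pose from where the row before left it, along the tool's axes as they then stand; what a row does not reach is not made up. A row lasts 1/8 s, in which the tool goes at most 62.5 mm and 10.7 degrees, less where a joint would pass 70% of its speed; a pose out of reach is approached as far as the arm can. A call with a gripper value outside its range is refused whole. The fingers move at their own pace and stop on an object; the grip force is fixed at half the most. Time passes only in rows, so rows that do not move let the fingers close. It gives the time, the measured TCP pose, the force, the opening and the grip force at its end, in the units of the state.
- observe(): the state, without advancing time (a new reading comes with each control period).
- cams.camera(name): name is "scene" or "top" or "wrist"; returns the picture (420x560x3 uint8, red, green, blue); there is no depth.
- cams.camera_params(name): a dict with "vertical_fov" (degrees; the focal length in pixels is half the picture's height over the tangent of half this angle, whatever the lens; pixels are square), "cx", "cy" (the principal point, pixels), "rvec" (rotation vector, rad) and "tvec" (3), from world to camera coordinates, as OpenCV has them. Camera axes: x right, y down, z forward; pixel columns grow to the right and rows downward; lengths in m; the calibration is good to about 2 mm. A picture is of the moment at which its call begins: read the wrist's pose just before it. camera_params takes no time and is no camera call; for the wrist camera it gives the pose at the moment of the call.
- ticket.hand_in(): hands the job in; it is judged then, once.
The state is a dict: "clock": time; "joints": joint angles; "dq": joint speeds; "joint_torque": joint torques, N m; "tool_pos": TCP position; "tcp_rot": TCP orientation; "ft_force": force on the tool from outside, world axes, zero at the start; "wrist_torque": the same for the moment, N m; "finger_gap": finger opening in m; "gripper_force": force on a finger pad.
Only numpy, scipy, OpenCV 4.12 (cv2) and the standard library are available. Lean on these libraries where they do the work, as an engineer would, in place of code of your own. Each camera call takes 0.05 s, during which the arm holds its last target. There are 200 camera calls.

## Task

One of the two green price signs has a worn, loose hinge. Test the sign on the left first and then the one on the right: rock its board on its hinge as far as it goes, first towards the robot, then away from it. Then lift the loose sign into the wooden repair crate and set it down gently, still held, so that it stands flat and upright on the crate's floor; leave the good sign standing where it was and do not knock the soaps.

Things in the scene. Friction and masses are not known exactly. Their poses are not given: they have to be found in the camera images.
- sign_a: Price sign, loose on the counter. White marble foot 120 (its x) x 80 (y) x 30 mm high; on it a green board 8 mm thick (x), 100 mm wide (y), its edges 46 and 137 mm above the counter, hinged along y 40 mm up, over the foot's middle. Lift it by pinching the board from above across its thickness. Origin: centre of the foot's underside; -x faces the robot's side, yaw within 0.4 rad.
- sign_b: Price sign of the same make, look and frame as sign_a; either may be the left one (y above 0.2; the right one is below 0.15), and which hinge is loose is not told. Each weighs about 0.85 kg, nearly all in the foot, which tips if its board is pushed against the hinge stop with more than about 4 N near the top.
- board_a (a joint): Lean of sign_a's board (rad): 0 upright, positive towards the foot's -x (the robot), negative away. A good hinge has stops at about 0.03 rad (2 degrees) either side, a loose one at about 0.22 (13 degrees). Slight friction (0.1 N at the top edge) holds the board where it is left; it starts nearly upright.
- board_b (a joint): Lean of sign_b's board (rad), as for board_a.
- crate: Low open crate of pale wood, fixed to the counter: 206 mm (x) by 166 mm (y) outside, walls 8 mm thick and 50 mm high, inner floor 8 mm above the counter. Origin: centre of its underside.
- loaf: Bystander: oat-coloured soap loaf, 55 x 190 x 70 mm high, beyond the signs. Origin: centre of its underside.
- bar: Bystander: yellow soap bar, 80 x 55 x 25 mm high, lying between the right sign and the crate. Origin: centre of its underside.
Things that resemble listed ones, but are neither listed nor needed, are in the scene too. Leave any orange or red look-alike of the sign_a alone.

How it is judged:
By the outcome, as a careful person would: the job done as asked, in the order asked, and still so for the second after the job is handed in, with the robot touching nothing.
It also fails if it takes over 61 s, if anything falls off the work surface, if the arm or the gripper's body presses on something with over 40 N, if the wrist force passes 120 N, or if a joint passes its speed limit or range.

## Working session

There is one attempt and no reset: what is moved stays moved. The work goes in short steps, Python scripts to look and compute and a tool call to move; the robot and the scene stay as the last step left them, time stands still between calls to the robot, and variables do not carry over. Pictures are saved under pics/ and viewed, at most 10 in all, crops included, and the job is handed in when it is done.

Besides the shell and the picture viewer there is one more tool, called as name(argument=value, ...), one argument or row to a line, values as JSON. carry_out: Moves the arm, as the interface text tells. Its arguments: {"type":"object","properties":{"slide":{"type":"array"},"angular":{"type":"array"},"gripper":{"type":"array"}},"required":["slide","angular","gripper"]}

```bash
ls; mkdir -p pics; cat > h.py <<'E'
import numpy as np, cv2
from plant import observe, cams, ticket
from scipy.spatial.transform import Rotation as R
def grab(n,fn=None):
    P=cams.camera_params(n); im=cams.camera(n)
    if fn: cv2.imwrite('pics/'+fn,im[:,:,::-1])
    return im,P
def KRt(P):
    f=210/np.tan(np.radians(P['vertical_fov'])/2)
    return np.array([[f,0,P['cx']],[0,f,P['cy']],[0,0,1]]),cv2.Rodrigues(np.array(P['rvec'],float))[0],np.array(P['tvec'],float)
def ray(P,uv):
    K,Rm,t=KRt(P); d=Rm.T@np.linalg.inv(K)@np.array([uv[0],uv[1],1.]); return -Rm.T@t,d
def onz(P,uv,z):
    c,d=ray(P,uv); return c+d*(z-c[2])/d[2]
def proj(P,X):
    K,Rm,t=KRt(P); q=K@(Rm@np.array(X)+t); return q[:2]/q[2]
E
python3 - <<'E'
from h import *
for n in ('scene','top'):
    im,P=grab(n,n+'0.png'); print(n,P)
s=observe(); print(s)
a=cv2.imread('pics/scene0.png');
E
```

```text
pics
scene {'vertical_fov': 50.46481594618501, 'cx': 285.7752055690998, 'cy': 209.20678700404795, 'rvec': array([ 2.2385558 ,  0.86154392, -0.36723491]), 'tvec': array([-0.43621222, -0.17944888,  1.21373847])}
top {'vertical_fov': 42.82828475173111, 'cx': 280.38281619564566, 'cy': 204.30740719759117, 'rvec': array([ 2.12749761, -2.17981854,  0.15756591]), 'tvec': array([0.06558215, 0.54974267, 1.18664724])}
{'clock': 0.1, 'joints': array([-1.30109630e+00,  2.21177351e-01,  1.52755000e+00,  2.35117488e-05,
        1.39468486e+00, -1.26086930e-01]), 'dq': array([-8.46368336e-05,  5.07560815e-04, -1.89216328e-03,  2.43098481e-03,
        7.82515920e-04, -1.03222741e-03]), 'joint_torque': array([ 1.54891644e-03, -4.95947528e+01, -3.88519156e+01,  7.03112874e-02,
        5.15415450e-02, -5.00099861e-05]), 'tool_pos': array([ 0.24081431, -0.57611402,  0.2214998 ]), 'tcp_rot': array([-3.13979045e+00, -2.51771641e-04,  3.95782587e-01]), 'ft_force': array([-0.01520353,  0.4617394 , -0.0501073 ]), 'wrist_torque': array([-0.00499208,  0.00043456,  0.0281034 ]), 'gripper_force': 0.0, 'finger_gap': 0.08724844376999154}
```

View pics/scene0.png

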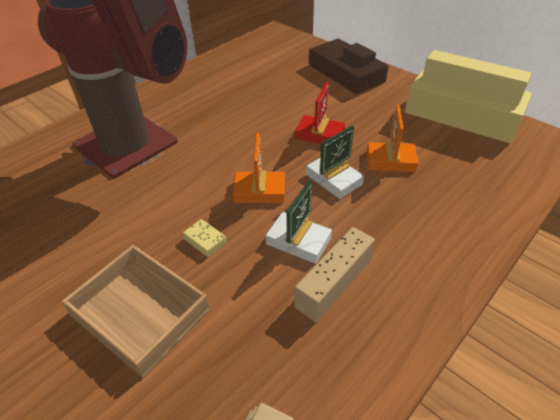

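View pics/top0.png

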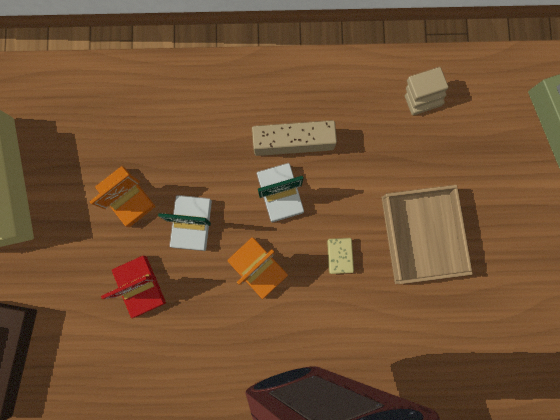

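The scene view shows two green signs on white feet. In the top view the left one is at about (190,222) and the right one at (281,192). The loaf is at (293,137), the bar at (341,256) and the crate at (427,235). An orange look-alike stands at (257,268).

```bash
python3 - <<'E'
from h import *
im=cv2.imread('pics/top0.png'); P=cams.camera_params('top')
hsv=cv2.cvtColor(im,cv2.COLOR_BGR2HSV)
print('cam',ray(P,(0,0))[0])
w=((hsv[...,1]<40)&(hsv[...,2]>120)).astype(np.uint8)
g=((hsv[...,0]>65)&(hsv[...,0]<100)&(hsv[...,1]>90)&(hsv[...,2]<110)).astype(np.uint8)
for nm,(x0,x1,y0,y1) in dict(L=(155,218,190,255),R=(250,310,160,225)).items():
    for lab,m,z in (('foot',w,.03),('board',g,.137)):
        ys,xs=np.nonzero(m[y0:y1,x0:x1]); pts=np.array([onz(P,(x+x0,y+y0),z)[:2] for x,y in zip(xs,ys)],np.float32)
        r=cv2.minAreaRect(pts*1000); print(nm,lab,len(pts),r); print(np.round(cv2.boxPoints(r)))
    v=[hsv[y,x,2] for x,y in [((x0+x1)//2,y) for y in range(y0,y1,3)]]; print(v)
# crate rim, bar, loaf
for nm,(uv,z) in dict(c1=((385,194),.05),c2=((458,187),.05),c3=((470,276),.05),c4=((397,284),.05),bar=((341,256),.025),loafL=((254,153),.07),loafR=((335,150),.07),or1=((229,262),.03),or2=((256,239),.03),or3=((287,274),.03),or4=((263,298),.03)).items():
    print(nm,onz(P,uv,z).round(3))
big=cv2.resize(im[155:260,150:320],None,fx=4.5,fy=4.5,interpolation=cv2.INTER_CUBIC); cv2.imwrite('pics/big.png',big)
E
```

```text
cam [0.3831051  0.06434137 1.25049604]
L foot 1341 ((515.4928588867188, 261.08050537109375), (78.29208374023438, 119.60199737548828), 82.90237426757812)
[[451. 230.]
 [570. 215.]
 [580. 293.]
 [461. 307.]]
L board 195 ((512.3133544921875, 255.17684936523438), (106.43356323242188, 12.728620529174805), 82.74406433105469)
[[499. 203.]
 [512. 202.]
 [525. 307.]
 [513. 309.]]
[np.uint8(82), np.uint8(87), np.uint8(125), np.uint8(188), np.uint8(187), np.uint8(188), np.uint8(188), np.uint8(186), np.uint8(185), np.uint8(69), np.uint8(95), np.uint8(127), np.uint8(173), np.uint8(185), np.uint8(185), np.uint8(186), np.uint8(186), np.uint8(186), np.uint8(187), np.uint8(183), np.uint8(135), np.uint8(131)]
R foot 1185 ((582.2266845703125, 52.88555145263672), (119.38262939453125, 78.56597900390625), 15.137331008911133)
[[514.  75.]
 [535.  -1.]
 [650.  31.]
 [630. 106.]]
R board 246 ((576.4730224609375, 51.249656677246094), (18.300838470458984, 97.9772720336914), 15.102170944213867)
[[555.  96.]
 [580.   2.]
 [598.   6.]
 [573. 101.]]
[np.uint8(127), np.uint8(125), np.uint8(188), np.uint8(189), np.uint8(186), np.uint8(183), np.uint8(189), np.uint8(172), np.uint8(67), np.uint8(37), np.uint8(49), np.uint8(104), np.uint8(110), np.uint8(127), np.uint8(186), np.uint8(187), np.uint8(184), np.uint8(184), np.uint8(185), np.uint8(179), np.uint8(79), np.uint8(121)]
c1 [ 0.567 -0.186  0.05 ]
c2 [ 0.58  -0.353  0.05 ]
c3 [ 0.378 -0.366  0.05 ]
c4 [ 0.365 -0.202  0.05 ]
bar [ 0.431 -0.083  0.025]
loafL [0.665 0.109 0.07 ]
loafR [ 0.668 -0.074  0.07 ]
or1 [0.423 0.172 0.03 ]
or2 [0.474 0.11  0.03 ]
or3 [0.393 0.041 0.03 ]
or4 [0.341 0.096 0.03 ]
```

View pics/big.png

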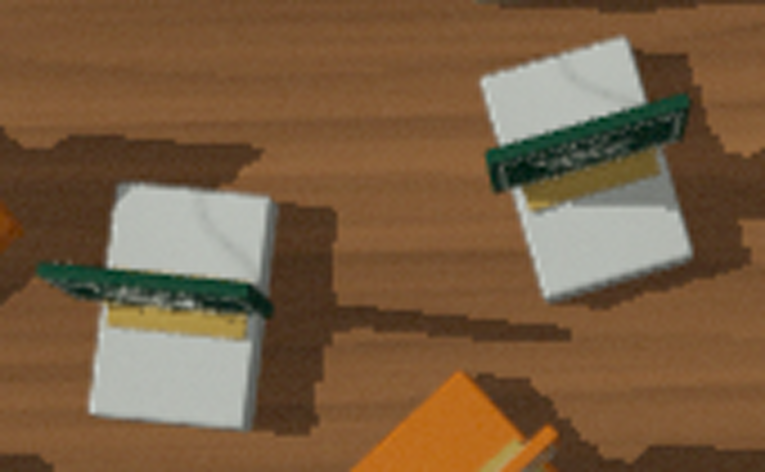

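The left foot is at (0.515, 0.261) with yaw -0.124, and the right foot at (0.582, 0.053) with yaw +0.264. The crate is at about (0.472, -0.277) with yaw about 0.08. I'll move over the left sign with the closing axis along its x.

carry_out(
  slide=[
    [3.2, -3.7, 0.17],
    [3.2, -3.7, 0.17],
    [3.2, -3.7, 0.17],
    [3.2, -3.7, 0.17],
    [3.2, -3.7, 0.17],
    [3.2, -3.7, 0.17],
    [3.2, -3.7, 0.17],
    [3.2, -3.7, 0.17],
    [3.2, -3.7, 0.17],
    [3.2, -3.7, 0.17],
    [3.2, -3.7, 0.17],
    [3.2, -3.7, 0.17],
    [3.2, -3.7, 0.17],
    [3.2, -3.7, 0.17],
    [3.2, -3.7, 0.17],
    [3.2, -3.7, 0.17],
    [3.2, -3.7, 0.17],
    [3.2, -3.7, 0.17],
    [0, 0, 0],
    [0, 0, 0],
  ],
  angular=[
    [0, 0, 0],
    [0, 0, 0],
    [0, 0, 0],
    [0, 0, 0],
    [0, 0, 0],
    [0, 0, 0],
    [0, 0, 0],
    [0, 0, 0],
    [0, 0, 0],
    [0, 0, 0],
    [0, 0, 0],
    [0, 0, 0],
    [0, 0, 0],
    [0, 0, 0],
    [0, 0, 0],
    [0, 0, 0],
    [0, 0, 0],
    [0, 0, 0],
    [0, 0, -0.175],
    [0, 0, -0.175],
  ],
  gripper=[0, 0, 0, 0, 0, 0, 0, 0, 0, 0, 0, 0, 0, 0, 0, 0, 0, 0, 0, 0],
)

```text
clock: 2.6
tool_pos: [0.5151, 0.2606, 0.1909]
tcp_rot: [-3.141, 0.002, 0.753]
ft_force: [-0.9, 0.3, -0.4]
finger_gap: 0.087
gripper_force: 0.0
```

carry_out(
  slide=[
    [0, 0, 0],
    [0, 0, 0],
    [0, 0, 0],
    [0, 0, 0],
    [0, 0, 0],
  ],
  angular=[
    [0, 0, -0.175],
    [0, 0, -0.175],
    [0, 0, -0.175],
    [0, 0, -0.175],
    [0, 0, 0],
  ],
  gripper=[0, 0, 0, 0, 0],
)

```text
clock: 3.22
tool_pos: [0.5153, 0.2598, 0.1915]
tcp_rot: [-3.141, 0.0, 1.444]
ft_force: [0.3, -0.5, -0.1]
finger_gap: 0.0872
gripper_force: 0.0
```

```bash
cat >> h.py <<'E'
def delta(xyz,yaw):
    s=observe(); Rm=R.from_euler('xyz',s['tcp_rot'])
    d=Rm.inv().apply(np.array(xyz)-s['tool_pos'])*100
    rv=(Rm.inv()*R.from_euler('xyz',[np.pi,0,yaw])).as_rotvec()
    print('t',round(s['clock'],2),'pos',s['tool_pos'].round(4),'rot',np.round(s['tcp_rot'],3),'F',s['ft_force'].round(2),'gap',round(s['finger_gap'],4),'| slide cm',d.round(2),'turn',rv.round(3))
E
python3 - <<'E'
from h import *
delta([.515,.261,.115],1.447)
im,P=grab('wrist','w1.png')
E
```

```text
t 3.23 pos [0.5153 0.2598 0.1915] rot [-3.141  0.     1.444] F [ 0.28 -0.49 -0.13] gap 0.0872 | slide cm [ 0.12 -0.04  7.65] turn [-0.001  0.    -0.003]
```

View pics/w1.png

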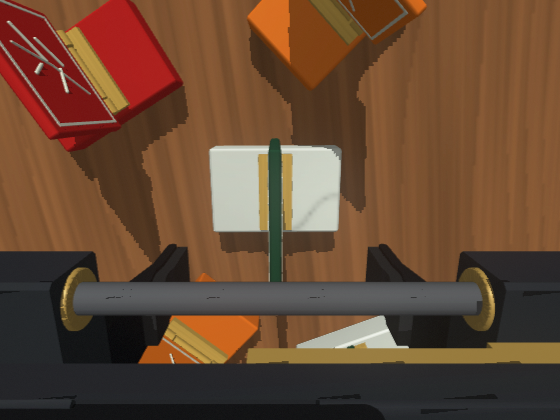

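The wrist view shows the board at column 275, midway between the fingers (inner faces at about 185 and 367) and aligned with them. I'll descend astride it and narrow the gap.

carry_out(
  slide=[
    [0, 0, 1.9],
    [0, 0, 1.9],
    [0, 0, 1.9],
    [0, 0, 1.9],
    [0, 0, 0],
    [0, 0, 0],
    [0, 0, 0],
    [0, 0, 0],
  ],
  angular=[
    [0, 0, 0],
    [0, 0, 0],
    [0, 0, 0],
    [0, 0, 0],
    [0, 0, 0],
    [0, 0, 0],
    [0, 0, 0],
    [0, 0, 0],
  ],
  gripper=[0, 0, 0, 0, 0.65, 0.65, 0.65, 0.65],
)

```text
clock: 4.28
tool_pos: [0.5162, 0.2601, 0.1168]
tcp_rot: [3.14, -0.001, 1.446]
ft_force: [0.2, 0.3, 0.5]
finger_gap: 0.0547
gripper_force: 0.0
```

```bash
cat >> h.py <<'E'
def look(fn=None,n=3):
    F=[]
    for i in range(n):
        im,P=grab('wrist',fn if i==0 else None); F.append(observe()['ft_force'])
    hsv=cv2.cvtColor(im,cv2.COLOR_RGB2HSV); h,s_,v=hsv[...,0],hsv[...,1],hsv[...,2]
    s=observe(); Rm=R.from_euler('xyz',s['tcp_rot'])
    f=Rm.inv().apply(np.mean(F,0))
    print('t',round(s['clock'],2),'pos',s['tool_pos'].round(4),'gap',round(s['finger_gap'],4),'Ftool',f.round(2),'sd',np.std(F,0).round(2))
    g=((h>60)&(h<100)&(s_>80)&(v<130)); w=((s_<45)&(v>150))
    # per-row board span and foot span near the foot
    out=[]
    for y in range(60,280,20):
        a=np.nonzero(g[y,150:420])[0]; b=np.nonzero(w[y,100:450])[0]
        out.append((y,(a.min()+150,a.max()+150) if len(a) else None,(b.min()+100,b.max()+100) if len(b) else None))
    for o in out: print(*o)
    return im,P
E
python3 - <<'E'
from h import *
look('w2.png')
E
```

```text
t 4.42 pos [0.5159 0.26   0.1164] gap 0.0427 Ftool [-0.3  -0.1   0.66] sd [0.36 0.25 0.49]
60 None None
80 None None
100 None None
120 None None
140 None None
160 (np.int64(266), np.int64(278)) (np.int64(191), np.int64(345))
180 (np.int64(265), np.int64(278)) (np.int64(190), np.int64(357))
200 (np.int64(265), np.int64(277)) (np.int64(191), np.int64(356))
220 (np.int64(266), np.int64(278)) (np.int64(192), np.int64(354))
240 (np.int64(264), np.int64(279)) (np.int64(194), np.int64(353))
260 (np.int64(264), np.int64(280)) (np.int64(195), np.int64(325))
```

View pics/w2.png

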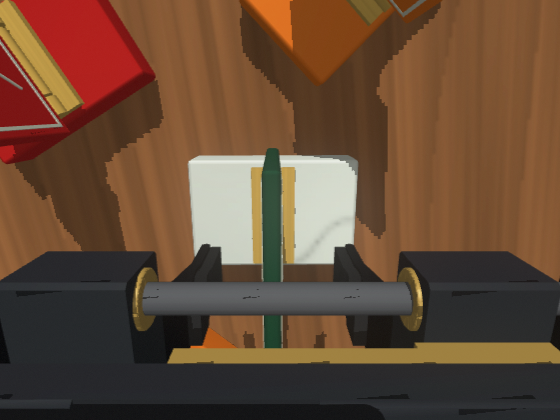

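The board is at columns 265–278 and the foot at 190–357, so the board is upright and centred. Fingers are clear on both sides. I'll press gently towards the robot (tool -y).

carry_out(
  slide=[
    [0, -0.3, 0],
    [0, -0.3, 0],
    [0, -0.3, 0],
    [0, -0.3, 0],
    [0, -0.1, 0],
    [0, -0.1, 0],
    [0, 0, 0],
  ],
  angular=[
    [0, 0, 0],
    [0, 0, 0],
    [0, 0, 0],
    [0, 0, 0],
    [0, 0, 0],
    [0, 0, 0],
    [0, 0, 0],
  ],
  gripper=[0.65, 0.65, 0.65, 0.65, 0.65, 0.65, 0.65],
)

```text
clock: 5.3
tool_pos: [0.5018, 0.2617, 0.116]
tcp_rot: [3.142, -0.0, 1.446]
ft_force: [0.6, -0.2, -0.2]
finger_gap: 0.0304
gripper_force: 0.0
```

```bash
python3 - <<'E'
from h import *
look('w3.png')
E
```

```text
t 5.45 pos [0.5018 0.2616 0.1159] gap 0.0306 Ftool [ 0.33  0.24 -0.09] sd [0.51 0.5  0.54]
60 None None
80 None None
100 None None
120 None None
140 None None
160 (np.int64(293), np.int64(305)) (np.int64(210), np.int64(366))
180 (np.int64(296), np.int64(311)) (np.int64(210), np.int64(377))
200 (np.int64(296), np.int64(311)) (np.int64(211), np.int64(376))
220 (np.int64(296), np.int64(310)) (np.int64(212), np.int64(374))
240 (np.int64(295), np.int64(310)) (np.int64(213), np.int64(373))
260 (np.int64(294), np.int64(311)) (np.int64(214), np.int64(352))
```

carry_out(
  slide=[
    [0, -0.1, 0],
    [0, -0.1, 0],
    [0, 0, 0],
    [0, 0, 0],
  ],
  angular=[
    [0, 0, 0],
    [0, 0, 0],
    [0, 0, 0],
    [0, 0, 0],
  ],
  gripper=[0.65, 0.65, 0.65, 0.65],
)

```text
clock: 5.95
tool_pos: [0.4998, 0.2619, 0.116]
tcp_rot: [3.142, -0.0, 1.446]
ft_force: [0.8, 0.1, 0.1]
finger_gap: 0.0304
gripper_force: 0.1
```

```bash
python3 - <<'E'
from h import *
look(n=4)
E
```

```text
t 6.15 pos [0.4998 0.2619 0.116 ] gap 0.031 Ftool [-0.22 -0.13 -0.06] sd [0.43 0.43 0.15]
60 None None
80 None None
100 None None
120 None None
140 None None
160 (np.int64(294), np.int64(306)) (np.int64(213), np.int64(369))
180 (np.int64(297), np.int64(310)) (np.int64(213), np.int64(380))
200 (np.int64(298), np.int64(308)) (np.int64(214), np.int64(379))
220 (np.int64(297), np.int64(308)) (np.int64(215), np.int64(377))
240 (np.int64(295), np.int64(310)) (np.int64(216), np.int64(376))
260 (np.int64(294), np.int64(310)) (np.int64(217), np.int64(352))
```

carry_out(
  slide=[
    [0, -0.1, 0],
    [0, 0, 0],
    [0, 0, 0],
  ],
  angular=[
    [0, 0, 0],
    [0, 0, 0],
    [0, 0, 0],
  ],
  gripper=[0.65, 0.65, 0.65],
)

```text
clock: 6.52
tool_pos: [0.4993, 0.262, 0.1161]
tcp_rot: [3.141, -0.0, 1.446]
ft_force: [3.7, -0.5, 0.3]
finger_gap: 0.0304
gripper_force: 1.6
```

```bash
python3 - <<'E'
from h import *
look(n=4)
E
```

```text
t 6.72 pos [0.4992 0.262  0.1162] gap 0.0305 Ftool [-0.22  3.32  0.53] sd [0.22 0.55 0.28]
60 None None
80 None None
100 None None
120 None None
140 None None
160 (np.int64(295), np.int64(307)) (np.int64(214), np.int64(370))
180 (np.int64(297), np.int64(311)) (np.int64(213), np.int64(381))
200 (np.int64(298), np.int64(309)) (np.int64(214), np.int64(379))
220 (np.int64(297), np.int64(309)) (np.int64(215), np.int64(378))
240 (np.int64(296), np.int64(309)) (np.int64(216), np.int64(376))
260 (np.int64(294), np.int64(310)) (np.int64(217), np.int64(352))
```

The left board met a firm stop (3.3 N) after only about 2–3 mm. Now I'll rock it away from the robot.

carry_out(
  slide=[
    [0, 0.3, 0],
    [0, 0.4, 0],
    [0, 0.4, 0],
    [0, 0.4, 0],
    [0, 0.4, 0],
    [0, 0.2, 0],
    [0, 0.2, 0],
    [0, 0.1, 0],
    [0, 0, 0],
    [0, 0, 0],
  ],
  angular=[
    [0, 0, 0],
    [0, 0, 0],
    [0, 0, 0],
    [0, 0, 0],
    [0, 0, 0],
    [0, 0, 0],
    [0, 0, 0],
    [0, 0, 0],
    [0, 0, 0],
    [0, 0, 0],
  ],
  gripper=[0.65, 0.65, 0.65, 0.65, 0.65, 0.65, 0.65, 0.65, 0.65, 0.65],
)

```text
clock: 7.98
tool_pos: [0.5225, 0.259, 0.1159]
tcp_rot: [-3.142, 0.0, 1.446]
ft_force: [-0.8, -0.4, 0.7]
finger_gap: 0.0302
gripper_force: 0.0
```

```bash
python3 - <<'E'
from h import *
look(n=3)
E
```

```text
t 8.12 pos [0.5226 0.2591 0.116 ] gap 0.0306 Ftool [ 0.62 -0.24 -0.7 ] sd [0.4  0.2  0.43]
60 None None
80 None None
100 None None
120 None None
140 None None
160 (np.int64(250), np.int64(262)) (np.int64(181), np.int64(336))
180 (np.int64(241), np.int64(256)) (np.int64(180), np.int64(348))
200 (np.int64(242), np.int64(257)) (np.int64(182), np.int64(347))
220 (np.int64(243), np.int64(257)) (np.int64(183), np.int64(346))
240 (np.int64(243), np.int64(259)) (np.int64(185), np.int64(345))
260 (np.int64(243), np.int64(260)) (np.int64(203), np.int64(344))
```

carry_out(
  slide=[
    [0, 0.1, 0],
    [0, 0.1, 0],
    [0, 0, 0],
  ],
  angular=[
    [0, 0, 0],
    [0, 0, 0],
    [0, 0, 0],
  ],
  gripper=[0.65, 0.65, 0.65],
)

```text
clock: 8.5
tool_pos: [0.5247, 0.2588, 0.1159]
tcp_rot: [3.141, -0.0, 1.446]
ft_force: [-0.1, -0.0, -0.4]
finger_gap: 0.0304
gripper_force: 0.0
```

```bash
python3 - <<'E'
from h import *
look(n=3)
E
```

```text
t 8.65 pos [0.5246 0.2588 0.1159] gap 0.0304 Ftool [-0.31  0.12  0.17] sd [0.03 0.16 0.3 ]
60 None None
80 None None
100 None None
120 None None
140 None None
160 (np.int64(248), np.int64(260)) (np.int64(178), np.int64(333))
180 (np.int64(242), np.int64(257)) (np.int64(177), np.int64(345))
200 (np.int64(244), np.int64(256)) (np.int64(179), np.int64(344))
220 (np.int64(244), np.int64(257)) (np.int64(180), np.int64(343))
240 (np.int64(243), np.int64(258)) (np.int64(182), np.int64(342))
260 (np.int64(244), np.int64(260)) (np.int64(203), np.int64(341))
```

Contact has been made and the board is following the finger. I'll continue in 1 mm steps.

carry_out(
  slide=[
    [0, 0.1, 0],
    [0, 0.1, 0],
    [0, 0, 0],
  ],
  angular=[
    [0, 0, 0],
    [0, 0, 0],
    [0, 0, 0],
  ],
  gripper=[0.65, 0.65, 0.65],
)

```text
clock: 9.02
tool_pos: [0.5266, 0.2585, 0.1159]
tcp_rot: [-3.142, -0.0, 1.446]
ft_force: [0.3, 0.7, 0.1]
finger_gap: 0.0305
gripper_force: 0.1
```

```bash
python3 - <<'E'
from h import *
look(n=3)
E
```

```text
t 9.18 pos [0.5266 0.2586 0.1159] gap 0.0304 Ftool [ 0.53 -0.15 -0.25] sd [0.2  0.67 0.65]
60 None None
80 None None
100 None None
120 None None
140 None None
160 (np.int64(247), np.int64(259)) (np.int64(175), np.int64(330))
180 (np.int64(243), np.int64(257)) (np.int64(174), np.int64(342))
200 (np.int64(245), np.int64(257)) (np.int64(176), np.int64(341))
220 (np.int64(244), np.int64(257)) (np.int64(178), np.int64(340))
240 (np.int64(244), np.int64(259)) (np.int64(179), np.int64(339))
260 (np.int64(244), np.int64(260)) (np.int64(203), np.int64(338))
```

carry_out(
  slide=[
    [0, 0.1, 0],
    [0, 0, 0],
    [0, 0, 0],
  ],
  angular=[
    [0, 0, 0],
    [0, 0, 0],
    [0, 0, 0],
  ],
  gripper=[0.65, 0.65, 0.65],
)

```text
clock: 9.55
tool_pos: [0.5269, 0.2585, 0.1159]
tcp_rot: [-3.14, 0.0, 1.446]
ft_force: [-4.7, 0.7, 3.7]
finger_gap: 0.0305
gripper_force: 2.6
```

```bash
python3 - <<'E'
from h import *
look(n=3)
E
```

```text
t 9.7 pos [0.527  0.2585 0.1159] gap 0.0304 Ftool [-0.5  -5.23 -3.33] sd [0.37 0.32 0.4 ]
60 None None
80 None None
100 None None
120 None None
140 None None
160 (np.int64(247), np.int64(258)) (np.int64(175), np.int64(329))
180 (np.int64(242), np.int64(256)) (np.int64(174), np.int64(341))
200 (np.int64(244), np.int64(256)) (np.int64(176), np.int64(341))
220 (np.int64(244), np.int64(257)) (np.int64(177), np.int64(340))
240 (np.int64(244), np.int64(259)) (np.int64(179), np.int64(339))
260 (np.int64(244), np.int64(260)) (np.int64(203), np.int64(338))
```

The stop away from the robot is firm too, about 5 mm of travel in all, so the left sign is the good one. I'll back off, rise and move to the right sign.

carry_out(
  slide=[
    [0, -0.4, 0],
    [0, -0.5, 0],
    [0, -0.4, 0],
    [0, 0, -2],
    [0, 0, -3],
    [0, 0, -4],
    [-4, 1.85, 0],
    [-4, 1.85, 0],
    [-4, 1.85, 0],
    [-4, 1.85, 0],
    [-3.8, 1.85, 0],
    [0, 0, 0],
    [0, 0, 0],
    [0, 0, 0],
    [0, 0, 0],
  ],
  angular=[
    [0, 0, 0],
    [0, 0, 0],
    [0, 0, 0],
    [0, 0, 0],
    [0, 0, 0],
    [0, 0, 0],
    [0, 0, 0],
    [0, 0, 0],
    [0, 0, 0],
    [0, 0, 0],
    [0, 0, 0],
    [0, 0, -0.13],
    [0, 0, -0.13],
    [0, 0, -0.13],
    [0, 0, 0],
  ],
  gripper=[0.65, 0.65, 0.65, 0.65, 0.65, 0.65, 0.4, 0.4, 0.4, 0.4, 0.4, 0.4, 0.4, 0.4, 0.4],
)

```text
clock: 11.58
tool_pos: [0.5824, 0.0519, 0.2075]
tcp_rot: [3.14, 0.001, 1.834]
ft_force: [0.1, 0.3, -0.4]
finger_gap: 0.0521
gripper_force: 0.0
```

```bash
python3 - <<'E'
from h import *
delta([.582,.053,.116],1.835)
look('w4.png',n=1)
# recheck left foot in top view + crate
im,P=grab('top','top1.png')
hsv=cv2.cvtColor(im,cv2.COLOR_RGB2HSV)
w=((hsv[...,1]<40)&(hsv[...,2]>120)).astype(np.uint8)
ys,xs=np.nonzero(w[190:255,155:218]); pts=np.array([onz(P,(x+155,y+190),.03)[:2] for x,y in zip(xs,ys)],np.float32)
print(len(pts),cv2.minAreaRect(pts*1000))
E
```

```text
t 11.57 pos [0.5824 0.0519 0.2075] rot [3.140e+00 1.000e-03 1.834e+00] F [ 0.12  0.28 -0.43] gap 0.0521 | slide cm [ 0.12 -0.03  9.15] turn [ 0.002  0.001 -0.001]
t 11.62 pos [0.5823 0.052  0.2073] gap 0.0523 Ftool [-0.74 -0.23 -0.06] sd [0. 0. 0.]
60 None None
80 None None
100 None (np.int64(110), np.int64(110))
120 None None
140 (np.int64(271), np.int64(278)) None
160 (np.int64(270), np.int64(279)) (np.int64(213), np.int64(337))
180 (np.int64(271), np.int64(278)) (np.int64(214), np.int64(336))
200 (np.int64(271), np.int64(278)) (np.int64(215), np.int64(335))
220 (np.int64(270), np.int64(278)) (np.int64(216), np.int64(334))
240 (np.int64(270), np.int64(278)) None
260 (np.int64(270), np.int64(279)) None
1362 ((515.8170776367188, 260.2681884765625), (79.560302734375, 120.63851928710938), 83.06903839111328)
```

View pics/w4.png

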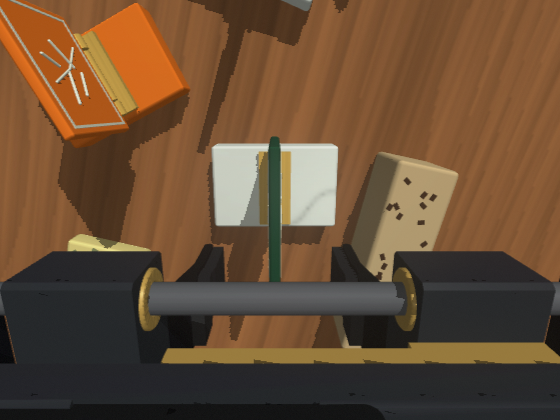

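The left foot hasn't moved. The wrist view shows the right board at column 274, between the fingers (223 and 332), with the loaf lower and clear to the right. I'll descend and start pressing towards the robot.

carry_out(
  slide=[
    [0, 0, 3],
    [0, 0, 3],
    [0, 0, 2],
    [0, 0, 1.1],
    [0, 0, 0],
    [0, 0, 0],
    [0, 0, 0],
    [0, -0.3, 0],
    [0, -0.3, 0],
    [0, -0.3, 0],
    [0, -0.3, 0],
    [0, -0.1, 0],
    [0, -0.1, 0],
    [0, -0.1, 0],
    [0, 0, 0],
    [0, 0, 0],
  ],
  angular=[
    [0, 0, 0],
    [0, 0, 0],
    [0, 0, 0],
    [0, 0, 0],
    [0, 0, 0],
    [0, 0, 0],
    [0, 0, 0],
    [0, 0, 0],
    [0, 0, 0],
    [0, 0, 0],
    [0, 0, 0],
    [0, 0, 0],
    [0, 0, 0],
    [0, 0, 0],
    [0, 0, 0],
    [0, 0, 0],
  ],
  gripper=[0.4, 0.4, 0.4, 0.4, 0.65, 0.65, 0.65, 0.65, 0.65, 0.65, 0.65, 0.65, 0.65, 0.65, 0.65, 0.65],
)

```text
clock: 13.68
tool_pos: [0.5673, 0.0481, 0.1149]
tcp_rot: [-3.141, -0.0, 1.836]
ft_force: [0.8, -0.1, 1.1]
finger_gap: 0.031
gripper_force: 0.0
```

```bash
python3 - <<'E'
from h import *
look(n=3)
E
```

```text
t 13.82 pos [0.5673 0.0481 0.1149] gap 0.0302 Ftool [-0.09 -0.15 -0.13] sd [0.26 0.85 0.75]
60 None None
80 None None
100 None None
120 None None
140 None None
160 (np.int64(296), np.int64(307)) (np.int64(212), np.int64(381))
180 (np.int64(297), np.int64(312)) (np.int64(212), np.int64(380))
200 (np.int64(297), np.int64(311)) (np.int64(213), np.int64(379))
220 (np.int64(296), np.int64(311)) (np.int64(214), np.int64(377))
240 (np.int64(294), np.int64(311)) (np.int64(215), np.int64(376))
260 (np.int64(294), np.int64(310)) (np.int64(216), np.int64(352))
```

carry_out(
  slide=[
    [0, -0.1, 0],
    [0, -0.1, 0],
    [0, 0, 0],
    [0, 0, 0],
  ],
  angular=[
    [0, 0, 0],
    [0, 0, 0],
    [0, 0, 0],
    [0, 0, 0],
  ],
  gripper=[0.65, 0.65, 0.65, 0.65],
)

```text
clock: 14.32
tool_pos: [0.5653, 0.0476, 0.1149]
tcp_rot: [-3.142, -0.0, 1.836]
ft_force: [-0.3, -0.5, 0.0]
finger_gap: 0.0304
gripper_force: 0.0
```

```bash
python3 - <<'E'
from h import *
look(n=3)
E
```

```text
t 14.47 pos [0.5653 0.0476 0.1149] gap 0.0303 Ftool [ 0.16  0.1  -0.05] sd [0.35 0.24 0.3 ]
60 None None
80 None None
100 None None
120 None None
140 None None
160 (np.int64(296), np.int64(307)) (np.int64(215), np.int64(383))
180 (np.int64(297), np.int64(310)) (np.int64(215), np.int64(383))
200 (np.int64(296), np.int64(310)) (np.int64(216), np.int64(381))
220 (np.int64(295), np.int64(309)) (np.int64(217), np.int64(380))
240 (np.int64(293), np.int64(309)) (np.int64(218), np.int64(378))
260 (np.int64(293), np.int64(308)) (np.int64(219), np.int64(352))
```

carry_out(
  slide=[
    [0, -0.1, 0],
    [0, -0.1, 0],
    [0, 0, 0],
  ],
  angular=[
    [0, 0, 0],
    [0, 0, 0],
    [0, 0, 0],
  ],
  gripper=[0.65, 0.65, 0.65],
)

```text
clock: 14.85
tool_pos: [0.5633, 0.047, 0.1149]
tcp_rot: [-3.141, -0.0, 1.836]
ft_force: [0.3, -0.3, 0.7]
finger_gap: 0.0306
gripper_force: 0.0
```

```bash
python3 - <<'E'
from h import *
look(n=3)
E
```

```text
t 15.0 pos [0.5634 0.0471 0.1149] gap 0.0306 Ftool [-0.49  0.26  0.01] sd [0.14 0.21 0.42]
60 None None
80 None None
100 None None
120 None None
140 None None
160 (np.int64(297), np.int64(309)) (np.int64(218), np.int64(386))
180 (np.int64(296), np.int64(309)) (np.int64(218), np.int64(386))
200 (np.int64(294), np.int64(308)) (np.int64(219), np.int64(384))
220 (np.int64(294), np.int64(308)) (np.int64(220), np.int64(383))
240 (np.int64(292), np.int64(308)) (np.int64(221), np.int64(381))
260 (np.int64(291), np.int64(307)) (np.int64(335), np.int64(352))
```

The board keeps following with no force and the foot is still, so this hinge is loose. I'll go on to its stop.

carry_out(
  slide=[
    [0, -0.2, 0],
    [0, -0.2, 0],
    [0, -0.2, 0],
    [0, -0.1, 0],
    [0, 0, 0],
    [0, 0, 0],
  ],
  angular=[
    [0, 0, 0],
    [0, 0, 0],
    [0, 0, 0],
    [0, 0, 0],
    [0, 0, 0],
    [0, 0, 0],
  ],
  gripper=[0.65, 0.65, 0.65, 0.65, 0.65, 0.65],
)

```text
clock: 15.75
tool_pos: [0.5567, 0.0452, 0.115]
tcp_rot: [3.142, 0.0, 1.836]
ft_force: [-0.2, 0.9, 0.1]
finger_gap: 0.0304
gripper_force: 0.0
```

carry_out(
  slide=[
    [0, -0.1, 0],
    [0, -0.1, 0],
    [0, 0, 0],
    [0, 0, 0],
  ],
  angular=[
    [0, 0, 0],
    [0, 0, 0],
    [0, 0, 0],
    [0, 0, 0],
  ],
  gripper=[0.65, 0.65, 0.65, 0.65],
)

```text
clock: 16.25
tool_pos: [0.5547, 0.0447, 0.1149]
tcp_rot: [-3.142, -0.0, 1.836]
ft_force: [-1.0, 0.1, -0.1]
finger_gap: 0.0302
gripper_force: 0.0
```

```bash
python3 - <<'E'
from h import *
look(n=3)
E
```

```text
t 16.4 pos [0.5547 0.0447 0.1149] gap 0.0302 Ftool [-0.02 -0.19 -0.33] sd [0.64 0.73 0.32]
60 None None
80 None None
100 None None
120 None (np.int64(104), np.int64(104))
140 None None
160 (np.int64(299), np.int64(316)) (np.int64(231), np.int64(399))
180 (np.int64(288), np.int64(304)) (np.int64(231), np.int64(399))
200 (np.int64(289), np.int64(303)) (np.int64(231), np.int64(397))
220 (np.int64(288), np.int64(303)) (np.int64(232), np.int64(395))
240 (np.int64(287), np.int64(317)) (np.int64(233), np.int64(393))
260 (np.int64(286), np.int64(307)) (np.int64(247), np.int64(352))
```

carry_out(
  slide=[
    [0, -0.1, 0],
    [0, 0, 0],
    [0, 0, 0],
  ],
  angular=[
    [0, 0, 0],
    [0, 0, 0],
    [0, 0, 0],
  ],
  gripper=[0.65, 0.65, 0.65],
)

```text
clock: 16.77
tool_pos: [0.5538, 0.0444, 0.115]
tcp_rot: [3.142, 0.0, 1.836]
ft_force: [-0.3, 0.1, -0.6]
finger_gap: 0.0303
gripper_force: 0.0
```

carry_out(
  slide=[
    [0, -0.1, 0],
    [0, 0, 0],
    [0, 0, 0],
  ],
  angular=[
    [0, 0, 0],
    [0, 0, 0],
    [0, 0, 0],
  ],
  gripper=[0.65, 0.65, 0.65],
)

```text
clock: 17.15
tool_pos: [0.553, 0.0442, 0.115]
tcp_rot: [3.141, 0.0, 1.836]
ft_force: [1.7, -0.3, 0.6]
finger_gap: 0.0306
gripper_force: 0.6
```

carry_out(
  slide=[
    [0, -0.05, 0],
    [0, 0, 0],
    [0, 0, 0],
  ],
  angular=[
    [0, 0, 0],
    [0, 0, 0],
    [0, 0, 0],
  ],
  gripper=[0.65, 0.65, 0.65],
)

```text
clock: 17.52
tool_pos: [0.5527, 0.0441, 0.1151]
tcp_rot: [3.141, 0.0, 1.836]
ft_force: [4.2, 0.7, -1.3]
finger_gap: 0.0304
gripper_force: 1.7
```

```bash
python3 - <<'E'
from h import *
look(n=3)
E
```

```text
t 17.68 pos [0.5526 0.0441 0.1151] gap 0.0304 Ftool [0.22 3.87 0.95] sd [0.75 0.31 0.16]
60 None None
80 None None
100 None None
120 None (np.int64(107), np.int64(107))
140 None None
160 (np.int64(301), np.int64(320)) (np.int64(234), np.int64(402))
180 (np.int64(289), np.int64(304)) (np.int64(234), np.int64(402))
200 (np.int64(289), np.int64(304)) (np.int64(234), np.int64(400))
220 (np.int64(288), np.int64(312)) (np.int64(235), np.int64(398))
240 (np.int64(287), np.int64(320)) (np.int64(236), np.int64(396))
260 (np.int64(286), np.int64(303)) (np.int64(247), np.int64(352))
```

Firm stop reached (3.9 N). Now away from the robot.

carry_out(
  slide=[
    [0, 0.3, 0],
    [0, 0.4, 0],
    [0, 0.4, 0],
    [0, 0.4, 0],
    [0, 0.3, 0],
    [0, 0.2, 0],
    [0, 0.2, 0],
    [0, 0.2, 0],
    [0, 0.2, 0],
    [0, 0.2, 0],
    [0, 0.2, 0],
    [0, 0.2, 0],
    [0, 0.2, 0],
    [0, 0.2, 0],
    [0, 0.2, 0],
    [0, 0.2, 0],
    [0, 0.2, 0],
    [0, 0.2, 0],
    [0, 0.2, 0],
    [0, 0, 0],
  ],
  angular=[
    [0, 0, 0],
    [0, 0, 0],
    [0, 0, 0],
    [0, 0, 0],
    [0, 0, 0],
    [0, 0, 0],
    [0, 0, 0],
    [0, 0, 0],
    [0, 0, 0],
    [0, 0, 0],
    [0, 0, 0],
    [0, 0, 0],
    [0, 0, 0],
    [0, 0, 0],
    [0, 0, 0],
    [0, 0, 0],
    [0, 0, 0],
    [0, 0, 0],
    [0, 0, 0],
    [0, 0, 0],
  ],
  gripper=[0.65, 0.65, 0.65, 0.65, 0.65, 0.65, 0.65, 0.65, 0.65, 0.65, 0.65, 0.65, 0.65, 0.65, 0.65, 0.65, 0.65, 0.65, 0.65, 0.65],
)

```text
clock: 20.18
tool_pos: [0.5969, 0.0561, 0.1149]
tcp_rot: [3.142, -0.0, 1.836]
ft_force: [-0.0, -0.5, 0.3]
finger_gap: 0.0304
gripper_force: 0.0
```

```bash
python3 - <<'E'
from h import *
look(n=3)
E
```

```text
t 20.32 pos [0.5967 0.0561 0.1149] gap 0.0301 Ftool [-0.03  0.01 -0.12] sd [0.32 0.36 0.38]
60 None None
80 None None
100 None None
120 None None
140 None None
160 (np.int64(249), np.int64(259)) (np.int64(169), np.int64(337))
180 (np.int64(248), np.int64(262)) (np.int64(169), np.int64(337))
200 (np.int64(249), np.int64(263)) (np.int64(171), np.int64(336))
220 (np.int64(248), np.int64(263)) (np.int64(172), np.int64(335))
240 (np.int64(248), np.int64(264)) (np.int64(174), np.int64(334))
260 (np.int64(248), np.int64(264)) (np.int64(203), np.int64(308))
```

carry_out(
  slide=[
    [0, 0.2, 0],
    [0, 0.2, 0],
    [0, 0.2, 0],
    [0, 0.2, 0],
    [0, 0, 0],
    [0, 0, 0],
  ],
  angular=[
    [0, 0, 0],
    [0, 0, 0],
    [0, 0, 0],
    [0, 0, 0],
    [0, 0, 0],
    [0, 0, 0],
  ],
  gripper=[0.65, 0.65, 0.65, 0.65, 0.65, 0.65],
)

```text
clock: 21.08
tool_pos: [0.6044, 0.0582, 0.1149]
tcp_rot: [-3.142, -0.0, 1.836]
ft_force: [-0.2, 0.5, -0.7]
finger_gap: 0.0304
gripper_force: 0.0
```

carry_out(
  slide=[
    [0, 0.1, 0],
    [0, 0, 0],
    [0, 0, 0],
  ],
  angular=[
    [0, 0, 0],
    [0, 0, 0],
    [0, 0, 0],
  ],
  gripper=[0.65, 0.65, 0.65],
)

```text
clock: 21.45
tool_pos: [0.6054, 0.0584, 0.115]
tcp_rot: [3.142, 0.0, 1.836]
ft_force: [-0.0, 0.6, 0.5]
finger_gap: 0.0298
gripper_force: 0.0
```

```bash
python3 - <<'E'
from h import *
look(n=3)
E
```

```text
t 21.6 pos [0.6054 0.0585 0.1149] gap 0.0303 Ftool [-0.34  0.03  0.33] sd [0.22 0.43 0.31]
60 None None
80 None None
100 None None
120 None None
140 None None
160 (np.int64(244), np.int64(255)) (np.int64(156), np.int64(324))
180 (np.int64(252), np.int64(267)) (np.int64(156), np.int64(324))
200 (np.int64(252), np.int64(267)) (np.int64(158), np.int64(324))
220 (np.int64(252), np.int64(268)) (np.int64(160), np.int64(323))
240 (np.int64(252), np.int64(268)) (np.int64(162), np.int64(322))
260 (np.int64(252), np.int64(268)) (np.int64(203), np.int64(308))
```

carry_out(
  slide=[
    [0, 0.1, 0],
    [0, 0, 0],
    [0, 0, 0],
  ],
  angular=[
    [0, 0, 0],
    [0, 0, 0],
    [0, 0, 0],
  ],
  gripper=[0.65, 0.65, 0.65],
)

```text
clock: 21.98
tool_pos: [0.6064, 0.0587, 0.1149]
tcp_rot: [-3.142, -0.0, 1.836]
ft_force: [-0.1, -0.2, 0.3]
finger_gap: 0.0307
gripper_force: 0.0
```

carry_out(
  slide=[
    [0, 0.1, 0],
    [0, 0, 0],
    [0, 0, 0],
  ],
  angular=[
    [0, 0, 0],
    [0, 0, 0],
    [0, 0, 0],
  ],
  gripper=[0.65, 0.65, 0.65],
)

```text
clock: 22.35
tool_pos: [0.6071, 0.0589, 0.1148]
tcp_rot: [-3.141, -0.0, 1.836]
ft_force: [-1.5, -0.0, 0.0]
finger_gap: 0.0308
gripper_force: 0.9
```

Stop contact is starting (0.9 N on the pad), so I'll press half a millimetre further.

carry_out(
  slide=[
    [0, 0.05, 0],
    [0, 0, 0],
    [0, 0, 0],
  ],
  angular=[
    [0, 0, 0],
    [0, 0, 0],
    [0, 0, 0],
  ],
  gripper=[0.65, 0.65, 0.65],
)

```text
clock: 22.72
tool_pos: [0.6073, 0.059, 0.1148]
tcp_rot: [-3.14, -0.0, 1.836]
ft_force: [-4.8, -0.8, 2.6]
finger_gap: 0.0307
gripper_force: 2.5
```

```bash
python3 - <<'E'
from h import *
im,P=look('w9.png',n=2)
# neutral = mid of both stops
print(((np.array([.5526,.0441])+np.array(observe()['tool_pos'][:2]))/2).round(4))
delta([.5799,.0515,.085],1.835)
# crate: pale wood mask in the top view, rim outline
t=cams.camera_params('top'); im=cv2.imread('pics/top1.png')
big=cv2.resize(im[165:305,360:500],None,fx=4,fy=4,interpolation=cv2.INTER_CUBIC); cv2.imwrite('pics/crate.png',big)
E
```

```text
t 22.82 pos [0.6074 0.059  0.1148] gap 0.031 Ftool [ 0.12 -5.27 -1.99] sd [0.19 0.04 0.27]
60 None None
80 None None
100 None None
120 None None
140 None None
160 (np.int64(242), np.int64(254)) (np.int64(153), np.int64(321))
180 (np.int64(252), np.int64(267)) (np.int64(153), np.int64(322))
200 (np.int64(252), np.int64(267)) (np.int64(155), np.int64(321))
220 (np.int64(252), np.int64(267)) (np.int64(157), np.int64(320))
240 (np.int64(252), np.int64(267)) (np.int64(159), np.int64(320))
260 (np.int64(252), np.int64(268)) (np.int64(203), np.int64(308))
[0.58   0.0516]
t 22.82 pos [0.6074 0.059  0.1148] rot [-3.141 -0.     1.836] F [-4.93 -1.3   2.27] gap 0.031 | slide cm [-0.01 -2.85  2.98] turn [-0.001 -0.     0.001]
```

View pics/crate.png

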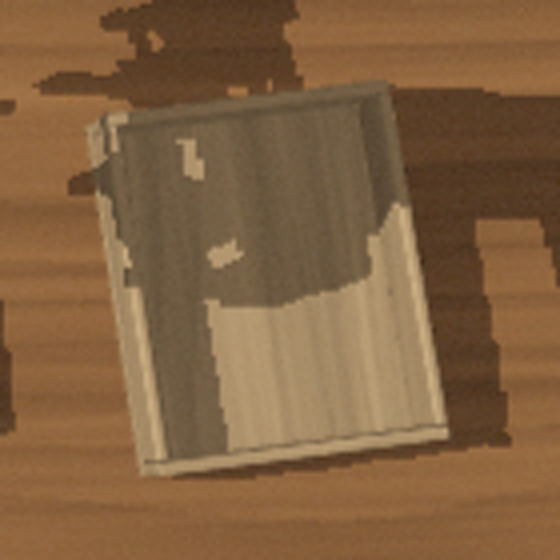

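The crate crop shows the rim's right corners at about (457,186) and (472,274) in the full top image. Both stops were reached on the right sign (about 0.22 rad either way), so it is the loose one. Its hinge line is at TCP (0.580, 0.0516), and I'll centre, lower and grip there.

carry_out(
  slide=[
    [0, -0.3, 0],
    [0, -0.4, 0],
    [0, -0.4, 0],
    [0, -0.4, 0],
    [0, -0.4, 0],
    [0, -0.4, 0],
    [0, -0.3, 0],
    [0, -0.25, 0],
    [0, 0, 0.8],
    [0, 0, 0.8],
    [0, 0, 0.8],
    [0, 0, 0.6],
    [0, 0, 0],
    [0, 0, 0],
    [0, 0, 0],
    [0, 0, 0],
    [0, 0, 0],
    [0, 0, 0],
  ],
  angular=[
    [0, 0, 0],
    [0, 0, 0],
    [0, 0, 0],
    [0, 0, 0],
    [0, 0, 0],
    [0, 0, 0],
    [0, 0, 0],
    [0, 0, 0],
    [0, 0, 0],
    [0, 0, 0],
    [0, 0, 0],
    [0, 0, 0],
    [0, 0, 0],
    [0, 0, 0],
    [0, 0, 0],
    [0, 0, 0],
    [0, 0, 0],
    [0, 0, 0],
  ],
  gripper=[0.65, 0.65, 0.65, 0.65, 0.65, 0.65, 0.65, 0.65, 0.65, 0.65, 0.65, 0.65, 1, 1, 1, 1, 1, 1],
)

```text
clock: 25.08
tool_pos: [0.5805, 0.0516, 0.0854]
tcp_rot: [3.141, 0.0, 1.836]
ft_force: [-1.6, -0.6, 3.0]
finger_gap: 0.0076
gripper_force: 30.0
```

```bash
python3 - <<'E'
from h import *
P=cams.camera_params('top')
a,b=onz(P,(457,186),.05)[:2],onz(P,(471.75,274.25),.05)[:2]
d=a-b; y=np.arctan2(d[1],d[0]); c=(a+b)/2+.083*np.array([-np.sin(y),np.cos(y)]); print('crate',c.round(4),y.round(3),np.linalg.norm(d).round(4))
look(n=2); s=observe(); print(s['gripper_force'],s['tcp_rot'])
E
```

```text
crate [ 0.4742 -0.278 ] 0.094 0.2009
t 25.18 pos [0.5805 0.0516 0.0854] gap 0.0076 Ftool [-0.18 -1.06 -4.57] sd [0.2  0.21 0.24]
60 None None
80 None None
100 None None
120 None None
140 None None
160 (np.int64(272), np.int64(283)) (np.int64(194), np.int64(361))
180 (np.int64(272), np.int64(286)) (np.int64(182), np.int64(373))
200 (np.int64(270), np.int64(288)) (np.int64(183), np.int64(371))
220 (np.int64(268), np.int64(288)) (np.int64(185), np.int64(370))
240 (np.int64(267), np.int64(288)) (np.int64(186), np.int64(368))
260 (np.int64(267), np.int64(288)) (np.int64(308), np.int64(309))
29.99105717986822 [3.14123613e+00 2.21996301e-04 1.83585357e+00]
```

Gripped: gap 7.6 mm, 30 N. I'll lift 9 cm gently and carry it over the crate.

carry_out(
  slide=[
    [0, 0, -0.5],
    [0, 0, -1],
    [0, 0, -1.5],
    [0, 0, -2],
    [0, 0, -2],
    [0, 0, -1.5],
    [0, 0, -0.5],
    [0, 0, 0],
    [0, 0, 0],
  ],
  angular=[
    [0, 0, 0],
    [0, 0, 0],
    [0, 0, 0],
    [0, 0, 0],
    [0, 0, 0],
    [0, 0, 0],
    [0, 0, 0],
    [0, 0, 0],
    [0, 0, 0],
  ],
  gripper=[1, 1, 1, 1, 1, 1, 1, 1, 1],
)

```text
clock: 26.3
tool_pos: [0.5796, 0.0517, 0.1738]
tcp_rot: [-3.14, -0.001, 1.836]
ft_force: [0.1, 0.1, -9.4]
finger_gap: 0.0081
gripper_force: 30.0
```

carry_out(
  slide=[
    [-1.3, -0.8, 0],
    [-1.9, -1.2, 0],
    [-2.5, -1.64, 0],
    [-2.5, -1.64, 0],
    [-2.5, -1.64, 0],
    [-2.5, -1.64, 0],
    [-2.5, -1.64, 0],
    [-2.5, -1.64, 0],
    [-2.5, -1.64, 0],
    [-2.5, -1.64, 0],
    [-2.5, -1.64, 0],
    [-1.9, -1.2, 0],
    [-1.3, -0.8, 0],
    [0, 0, 0],
    [0, 0, 0],
    [0, 0, 0],
    [0, 0, 0],
    [0, 0, 0],
  ],
  angular=[
    [0, 0, 0],
    [0, 0, 0],
    [0, 0, 0],
    [0, 0, 0],
    [0, 0, 0],
    [0, 0, 0],
    [0, 0, 0],
    [0, 0, 0],
    [0, 0, 0],
    [0, 0, 0],
    [0, 0, 0],
    [0, 0, 0],
    [0, 0, 0],
    [0, 0, 0.06],
    [0, 0, 0.07],
    [0, 0, 0.05],
    [0, 0, 0],
    [0, 0, 0],
  ],
  gripper=[1, 1, 1, 1, 1, 1, 1, 1, 1, 1, 1, 1, 1, 1, 1, 1, 1, 1],
)

```text
clock: 28.55
tool_pos: [0.4748, -0.2763, 0.1748]
tcp_rot: [-3.141, -0.0, 1.657]
ft_force: [-0.5, 0.3, -7.7]
finger_gap: 0.0081
gripper_force: 30.0
```

```bash
python3 - <<'E'
from h import *
delta([.474,-.278,.0935],1.651)
w,_=grab('wrist'); s,_=grab('scene')
c=np.zeros((600,800,3),np.uint8); c[:315,:420]=cv2.resize(w,(420,315)); c[:600,420:]=0
c[315:600,:380]=cv2.resize(s,(380,285)); z=s[140:400,30:340]; c[:315,424:800]=cv2.resize(z,(376,315))
cv2.imwrite('pics/c1.png',c[:,:,::-1])
E
```

```text
t 28.55 pos [ 0.4748 -0.2763  0.1748] rot [-3.141 -0.     1.657] F [-0.53  0.34 -7.73] gap 0.0081 | slide cm [-0.16 -0.09  8.13] turn [-0.    -0.     0.006]
```

View pics/c1.png

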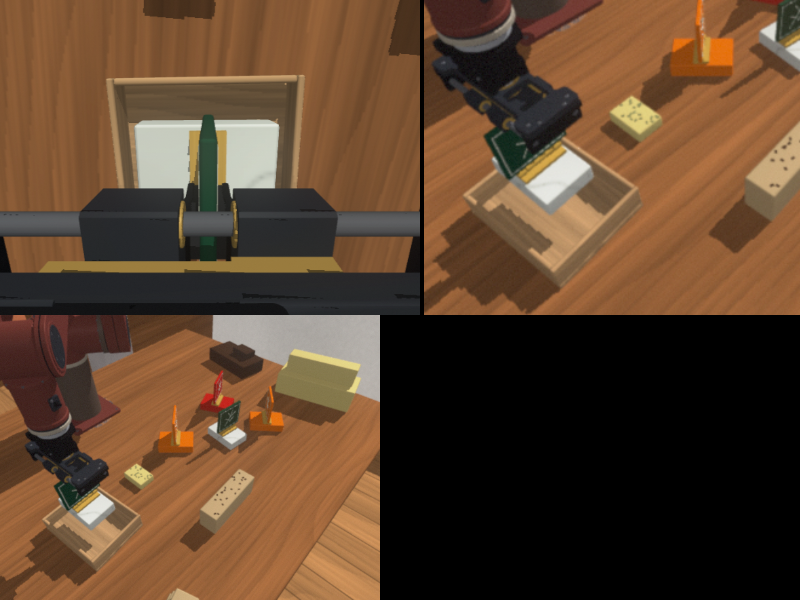

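The wrist view (top left) shows the foot at columns 136–279, centred between the crate's walls (108–302) and parallel to them. I'll lower it, slowing near the floor.

carry_out(
  slide=[
    [-0.1, -0.1, 0.8],
    [0, 0, 1.5],
    [0, 0, 1.5],
    [0, 0, 1.2],
    [0, 0, 1],
    [0, 0, 0.7],
    [0, 0, 0.5],
    [0, 0, 0.3],
    [0, 0, 0.2],
    [0, 0, 0.1],
    [0, 0, 0],
    [0, 0, 0],
  ],
  angular=[
    [0, 0, 0],
    [0, 0, 0],
    [0, 0, 0],
    [0, 0, 0],
    [0, 0, 0],
    [0, 0, 0],
    [0, 0, 0],
    [0, 0, 0],
    [0, 0, 0],
    [0, 0, 0],
    [0, 0, 0],
    [0, 0, 0],
  ],
  gripper=[1, 1, 1, 1, 1, 1, 1, 1, 1, 1, 1, 1],
)

```text
clock: 30.15
tool_pos: [0.4741, -0.2775, 0.0971]
tcp_rot: [3.141, 0.0, 1.656]
ft_force: [0.3, 0.8, -8.7]
finger_gap: 0.0078
gripper_force: 30.0
```

carry_out(
  slide=[
    [0, 0, 0.1],
    [0, 0, 0.05],
    [0, 0, 0],
    [0, 0, 0],
  ],
  angular=[
    [0, 0, 0],
    [0, 0, 0],
    [0, 0, 0],
    [0, 0, 0],
  ],
  gripper=[1, 1, 1, 1],
)

```text
clock: 30.65
tool_pos: [0.4741, -0.2775, 0.0955]
tcp_rot: [3.142, -0.0, 1.656]
ft_force: [0.1, 0.5, -9.5]
finger_gap: 0.008
gripper_force: 30.0
```

carry_out(
  slide=[
    [0, 0, 0.05],
    [0, 0, 0.05],
    [0, 0, 0.05],
    [0, 0, 0],
    [0, 0, 0],
  ],
  angular=[
    [0, 0, 0],
    [0, 0, 0],
    [0, 0, 0],
    [0, 0, 0],
    [0, 0, 0],
  ],
  gripper=[1, 1, 1, 1, 1],
)

```text
clock: 31.28
tool_pos: [0.474, -0.2775, 0.0939]
tcp_rot: [3.142, -0.0, 1.656]
ft_force: [-0.7, -0.1, -8.0]
finger_gap: 0.0076
gripper_force: 30.0
```

carry_out(
  slide=[
    [0, 0, 0.05],
    [0, 0, 0],
    [0, 0, 0],
  ],
  angular=[
    [0, 0, 0],
    [0, 0, 0],
    [0, 0, 0],
  ],
  gripper=[1, 1, 1],
)

```text
clock: 31.65
tool_pos: [0.4741, -0.2775, 0.0935]
tcp_rot: [3.142, 0.0, 1.656]
ft_force: [-0.9, 0.2, -8.2]
finger_gap: 0.0077
gripper_force: 30.0
```

carry_out(
  slide=[
    [0, 0, 0.05],
    [0, 0, 0.05],
    [0, 0, 0],
    [0, 0, 0],
  ],
  angular=[
    [0, 0, 0],
    [0, 0, 0],
    [0, 0, 0],
    [0, 0, 0],
  ],
  gripper=[1, 1, 1, 1],
)

```text
clock: 32.15
tool_pos: [0.4742, -0.2775, 0.0934]
tcp_rot: [3.141, 0.0, 1.656]
ft_force: [-4.6, 3.2, 3.9]
finger_gap: 0.0077
gripper_force: 30.0
```

carry_out(
  slide=[
    [0, 0, 0.05],
    [0, 0, 0],
    [0, 0, 0],
  ],
  angular=[
    [0, 0, 0],
    [0, 0, 0],
    [0, 0, 0],
  ],
  gripper=[1, 1, 1],
)

```text
clock: 32.52
tool_pos: [0.4742, -0.2776, 0.0934]
tcp_rot: [3.141, 0.0, 1.656]
ft_force: [-4.3, 3.9, 6.9]
finger_gap: 0.0078
gripper_force: 30.0
```

It touched down: TCP z has stopped at 0.0934 and the weight is off the wrist. I'll relax slightly, open, rise straight up, and check.

carry_out(
  slide=[
    [0, 0, -0.05],
    [0, 0, 0],
    [0, 0, 0],
    [0, 0, 0],
    [0, 0, 0],
    [0, 0, 0],
    [0, 0, -1],
    [0, 0, -2],
    [0, 0, -3],
    [0, 0, -4],
    [0, 0, -4],
    [0, 0, 0],
    [0, 0, 0],
  ],
  angular=[
    [0, 0, 0],
    [0, 0, 0],
    [0, 0, 0],
    [0, 0, 0],
    [0, 0, 0],
    [0, 0, 0],
    [0, 0, 0],
    [0, 0, 0],
    [0, 0, 0],
    [0, 0, 0],
    [0, 0, 0],
    [0, 0, 0],
    [0, 0, 0],
  ],
  gripper=[1, 1, 0.6, 0.6, 0.6, 0.6, 0.6, 0.6, 0.6, 0.6, 0.6, 0.6, 0.6],
)

```text
clock: 34.15
tool_pos: [0.4739, -0.2774, 0.2325]
tcp_rot: [3.141, 0.0, 1.656]
ft_force: [-0.3, 0.5, -0.8]
finger_gap: 0.035
gripper_force: 0.0
```

```bash
python3 - <<'E'
from h import *
delta([.474,-.278,.25],1.651)
w,_=grab('wrist'); s,_=grab('scene'); t,_=grab('top')
c=np.zeros((600,800,3),np.uint8); c[:315,:420]=cv2.resize(w,(420,315))
c[315:600,:380]=cv2.resize(t,(380,285)); z=s[140:400,30:390]; c[:300,424:800]=cv2.resize(z,(376,272))[:300] if 0 else np.pad(cv2.resize(z,(376,272)),((0,28),(0,0),(0,0)))
c[315:600,424:800]=cv2.resize(t[150:320,260:500],(376,285))
cv2.imwrite('pics/c2.png',c[:,:,::-1])
E
```

```text
t 34.15 pos [ 0.4739 -0.2774  0.2325] rot [3.141 0.    1.656] F [-0.31  0.5  -0.81] gap 0.035 | slide cm [-0.06  0.   -1.75] turn [0.    0.    0.005]
```

View pics/c2.png

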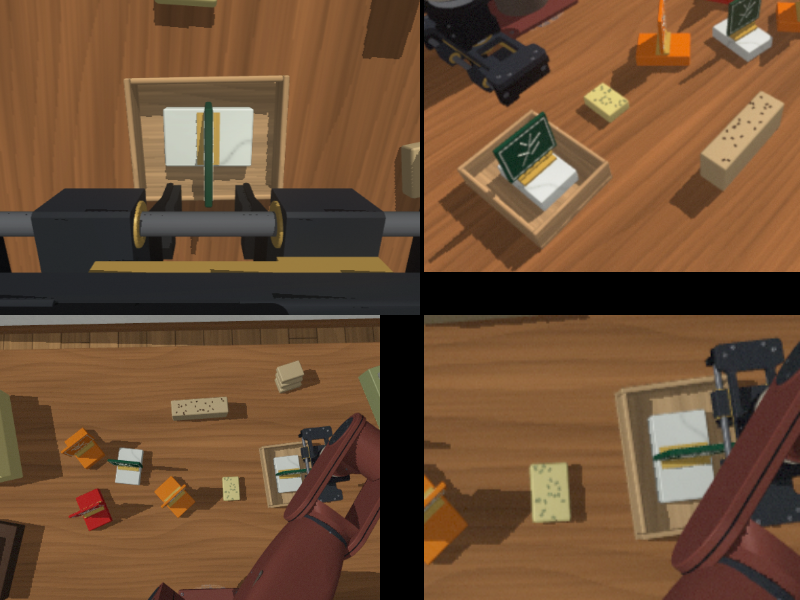

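The pictures show the loose sign standing flat in the middle of the crate with its board upright. The good sign, loaf and bar look where they were, and the gripper is clear. I'm handing in.

```bash
python3 -c "
from plant import ticket; print(ticket.hand_in())"
```

```text
the job is handed in; nothing more can be done
None
```

The right sign had the loose hinge (stops at about 0.22 rad; the left one moved only about 2 degrees each way), and it now stands flat and upright in the repair crate, with the left sign and the soaps left where they were; job handed in at about 34 s.

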